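# Load a guide roller's parts into the cell's fixtures

### The arm

A 6-joint arm with a two-finger parallel gripper is mounted at the origin on the work surface. World frame = base frame: x ahead of the robot, y to its left, z up, the work surface at z = 0. Lengths are in mm, angles in rad, forces in N, time in s.
With the tool pointing down it reaches from about 275 to 1000 mm from the base axis. Payload 8.4 kg.
Tool frame: the origin (TCP) lies at the very end of the fingers, on their centre line; the grasp point (between the pads) lies 19 mm behind it; z points along the fingers, y is the line along which they close (so a half turn about z gives the same grasp; the last joint's range is limited). The gripper opens to 85 mm and grips with 20 to 120 N. Pads are 22 mm wide; open, the fingers measure 114 mm over their backs; the gripper's body (76 mm by 85 mm) begins 54 mm behind the grasp point. The pads swing forward as they close: fully open they stand 13 mm farther back than shut.
Start: joints at [1.185, 0.353, 1.633, -0, 1.155, -0.002], TCP at [234.028, 579.533, 231.281] pointing down, gripper open.
Joint ranges: [-2.63, 2.63], [-0.92, 2.1], [0.06, 2.66], [-1.3, 4.44], [0, 2.69], [-3.02, 3.02]. Speed limits (rad/s): [2.22, 2.22, 2.79, 3.14, 3.14, 3.14].

### API

Orientations are given as [roll, pitch, yaw] about the fixed x, y, z axes, in that order (R = Rz(yaw) Ry(pitch) Rx(roll)).
In Python, from rig import sensors, grab_frame, camera_params, order gives the robot as it stands. The module is installed in compiled form; this text tells all that it offers.
- The arm moves only by the tool move_arm, never from a script. Its argument "motion" is a list of rows, each a list of 7 numbers: the turn, a rotation vector about the tool's x, y, z in normalised numbers (1 is 180 degrees), then the shift along the tool's x, y, z in parts of the range, where 1.0 means 50 cm, then the finger opening in m, from 0 to 0.0854. A call has 1 to 8 rows; each row is the pose to reach, as a shift and turn from the pose commanded when the call began, along the tool's axes at that moment; what a row does not reach only later rows make up. A row lasts 1/8 s, in which the tool goes at most 62.5 mm and 10.7 degrees, less where a joint would pass 70% of its speed; a pose out of reach is approached as far as the arm can. Shift and turn numbers lie between -1 and 1, and a call with a number outside is refused. A call with a gripper value outside its range is refused whole. The fingers move at their own pace and stop on an object; "grip_force" is the grip in N (left out, the last holds). Time passes only in rows, so rows that repeat a pose let the fingers close. It gives the time, the measured TCP pose, the force, the opening and the grip force at its end, in the units of the state.
- sensors.sense(): the state, without advancing time (a new reading comes with each control period).
- grab_frame(name): name is "scene" or "top"; returns (picture, depth): 400x640x3 uint8, red, green, blue; 400x640 float32, mm along the optical axis (not along the pixel's ray), 0 where there is no reading.
- camera_params(name): a dict with "camera_matrix" (3x3 intrinsics, pixels), "k1" (the pictures are not rectified: a ray, as slopes to the right and down, at radius r is drawn at 1 + k1 r^2 times it, then the intrinsics apply), "world_from_camera" (4x4, takes a point from camera to world coordinates). Camera axes: x right, y down, z forward; pixel columns grow to the right and rows downward; lengths in mm; the calibration is good to about 2 mm. A picture is of the moment at which its call begins. camera_params takes no time and is no camera call.
- order.sign_off(): hands the job in; it is judged then, once.
The state is a dict: "clock": time; "qpos": joint angles; "qvel": joint speeds; "joint_efforts": joint torques, N m; "eef_pos": TCP position; "tcp_rot": TCP orientation; "contact_force": force on the tool from outside, world axes, zero at the start; "wrist_torque": the same for the moment, N m; "opening": opening from 0.0 (shut) to 1.0 (fully open); "grasp_force": force on a finger pad.
Only numpy, scipy, OpenCV 4.12 (cv2) and the standard library are available. Lean on these libraries where they do the work, as an engineer would, in place of code of your own. Each camera call takes 0.05 s, during which the arm holds its last target. There are 200 camera calls.

### The job

Load the assembly cell with the parts of one guide roller: set the black roller in the round nest, the blue bearing block in the square nest and the green slide block in the oblong nest, each flat on the floor of its pocket. Put the steel spacer down over the spindle's post, onto its foot, and the orange thrust ring over the post on top of the spacer. Keep every part the same side up as it lies now, let go of everything, and leave the dial gauge standing where it is.

Things in the scene. Friction and masses are not known exactly. Their poses are not given: they have to be found in the camera images.
- roller: Loose black rubber-covered roller lying flat: a disc 58 mm across and 32 mm high with an orange cap 26 mm across in the middle of its top, about 0.12 kg. (The like rollers in the dark blue crate at the table's far edge are stock and stay there.) Origin: centre of its underside, z up.
- block: Loose bright blue square bearing block, 46 x 46 mm and 32 mm high, a steel ring with a black centre on top, about 0.15 kg. x and y axes are square to its sides. Origin: centre of its underside, z up.
- slide: Loose green oblong slide block, 84 mm long (its x axis), 32 mm wide (y), 32 mm high, two dark bolt heads on top, about 0.13 kg. Origin: centre of its underside, z up.
- spacer: Loose plain steel spacer ring lying flat: 56 mm outside diameter, hole 30 mm, 22 mm high, about 0.16 kg. Origin: centre of its underside, z up.
- thrust: Loose orange plastic thrust ring lying flat: 44 mm outside diameter, hole 28 mm, 20 mm high, about 0.05 kg. Origin: centre of its underside, z up.
- nest_round: Aluminium plate 92 x 92 x 16 mm with one round pocket 68 mm across at its centre. The pocket is 7 mm deep from the plate's top: its floor is dark and lies 9 mm above the table, the rim 16 mm above. Fixed, lies flat. Origin: centre of the plate's underside, straight below the pocket's centre, z up.
- nest_square: Aluminium plate 92 x 92 x 16 mm with one square pocket 56 x 56 mm at its centre, sides parallel to the plate's and to its x and y axes. The pocket is 7 mm deep from the plate's top: its floor is dark and lies 9 mm above the table, the rim 16 mm above. Fixed, lies flat. Origin: centre of the plate's underside, straight below the pocket's centre, z up.
- nest_oblong: Aluminium plate 116 mm long (x axis) x 68 mm wide (y) x 16 mm with one rectangular pocket 96 mm (x) x 44 mm (y) at its centre. The pocket is 7 mm deep from the plate's top: its floor is dark and lies 9 mm above the table, the rim 16 mm above. Fixed, lies flat. Origin: centre of the plate's underside, straight below the pocket's centre, z up.
- spindle: Fixed spindle: a round blue foot 80 mm across and 8 mm thick with an upright steel post 16 mm in diameter at its centre, the post's tapered tip 56 mm above the table. Origin: centre of the foot's underside, on the post's axis, z up.
- gauge: Bystander to be left alone: a loose dial gauge on a stand, dark round foot 56 mm across, thin pillar, dial with a white face, 112 mm tall, 0.6 kg. It is the tallest thing among the parts; a grease jar (48 mm across, 55 mm tall) and a small screwdriver also lie there. Origin: centre of its underside, z up.
Not all that is in view belongs to the job. There is more than one size of the thrust; the job needs the middle-sized.

How it is judged:
By the outcome, as a careful person would: the job done as asked, in the order asked, and still so for the second after the job is handed in, with the robot touching nothing.
It also fails if it takes over 128 s, if anything falls off the work surface, if the arm or the gripper's body presses on something with over 40 N, if the wrist force passes 120 N, or if a joint passes its speed limit or range.

## Working session

There is one attempt and no reset: what is moved stays moved. The work goes in short steps, Python scripts to look and compute and a tool call to move; the robot and the scene stay as the last step left them, time stands still between calls to the robot, and variables do not carry over. Pictures are saved under pics/ and viewed, at most 14 in all, crops included, and the job is handed in when it is done.

Besides the shell and the picture viewer there is one more tool, called after ">>>" as name(argument=value, ...) on one line, values as JSON. move_arm: Moves the arm, as the interface text tells. Its arguments: {"type":"object","properties":{"motion":{"type":"array","items":{"type":"array","items":{"type":"number"}}},"grip_force":{"type":"number"}},"required":["motion"]}

```bash
mkdir -p pics
python3 - <<'E'
from rig import sensors, grab_frame, camera_params
import cv2,numpy as np
for n in("scene","top"):
    p,d=grab_frame(n); cv2.imwrite(f"pics/{n}0.png",p[...,::-1]); np.savez(f"{n}0.npz",p=p,d=d)
    c=camera_params(n); print(n,np.round(c["camera_matrix"],1).tolist(),c["k1"],np.round(c["world_from_camera"],3).tolist(),(d==0).mean())
s=sensors.sense();print(s)
E
```

```text
scene [[508.6, 0.0, 314.6], [0.0, 508.6, 195.5], [0.0, 0.0, 1.0]] 0.03984968804632313 [[-0.705, 0.41, -0.578, 1243.184], [0.709, 0.428, -0.561, 667.227], [0.017, -0.806, -0.592, 765.947], [0.0, 0.0, 0.0, 1.0]] 0.00401953125
top [[401.9, 0.0, 323.3], [0.0, 401.9, 201.4], [0.0, 0.0, 1.0]] -0.09263695718154524 [[0.031, -0.974, 0.223, 272.442], [-0.999, -0.03, 0.011, -0.976], [-0.004, -0.223, -0.975, 1210.904], [0.0, 0.0, 0.0, 1.0]] 0.004078125
{'clock': 0.1, 'qpos': array([ 1.18458368e+00,  3.53613473e-01,  1.63406009e+00, -1.52396424e-05,
        1.15518705e+00, -2.37193861e-03]), 'qvel': array([-1.87254768e-05,  1.33401950e-03, -3.59453612e-04, -6.10489998e-04,
        9.13302700e-04,  8.70741171e-04]), 'joint_efforts': array([ 4.75658708e-04, -6.06360483e+01, -3.42820036e+01,  1.42693980e-05,
        3.85600200e-03,  1.70671711e-05]), 'eef_pos': array([233.88070835, 579.13144791, 230.61500819]), 'tcp_rot': array([-3.14032466e+00,  1.09269163e-05,  2.75775811e+00]), 'contact_force': array([0.5117325 , 0.00438269, 0.04223885]), 'wrist_torque': array([-0.03360568,  0.00563889,  0.02263196]), 'grasp_force': 0.0, 'opening': 0.9992840421378615}
```

View pics/top0.png

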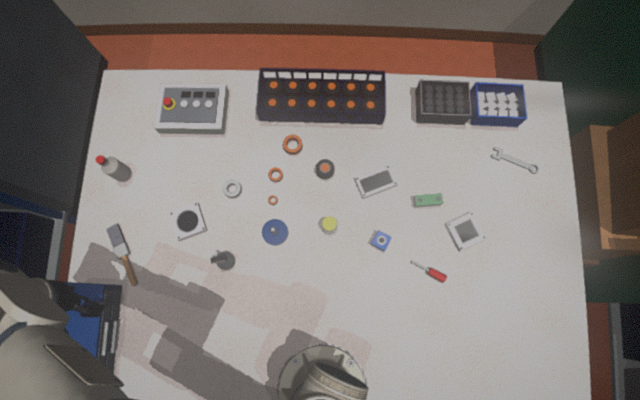

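View pics/scene0.png

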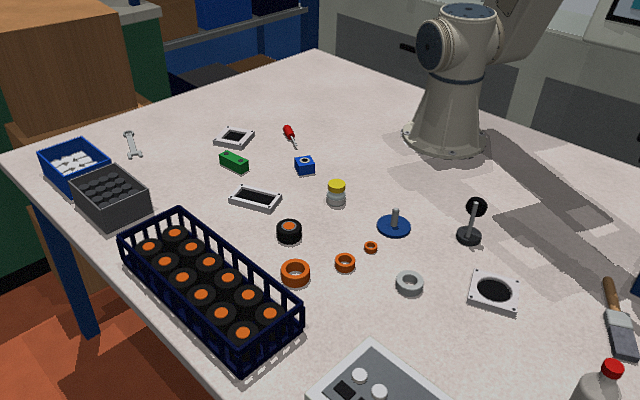

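The top view shows three orange rings at (292,144) large, (276,174) middle and (273,200) small. The loose roller is at (325,169), block (380,240), slide (428,200) and spacer (232,188). The nests are round (188,221), oblong (376,181) and square (465,231), with the spindle at (275,232) and the gauge at (225,260). The scene view shows the same items, with the rings at (295,272), (345,262) and (371,246).

Next I measure each by colour masks, with rays cast onto the top-face plane in both views.

```bash
cat > h.py <<'E'
import numpy as np,cv2
from rig import camera_params
def rays(n,uv):
    c=camera_params(n); K=np.array(c["camera_matrix"]);T=np.array(c["world_from_camera"])
    q=cv2.undistortPoints(np.float64(uv).reshape(-1,1,2),K,np.array([c["k1"],0,0,0.])).reshape(-1,2)
    return np.c_[q,np.ones(len(q))]@T[:3,:3].T,T[:3,3]
def plane(n,uv,z):
    r,o=rays(n,uv); return (o+r*((z-o[2])/r[:,2])[:,None])[:,:2]
def cloud(n,d):
    v,u=np.indices(d.shape); r,o=rays(n,np.c_[u.ravel(),v.ravel()]); return (o+r*d.reshape(-1,1)).reshape(d.shape+(3,))
E
cat > m.py <<'E'
from h import *
import sys
# name: top px, scene px, top height, ROI world radius
O=dict(roller=((325,169),(289,226),32,36),block=((380,240),(305,160),32,34),slide=((428,200),(234,158),32,46),
 spacer=((232,188),(409,280),22,32),thrustL=((292,144),(295,270),20,32),thrust=((276,174),(345,260),20,28),thrustS=((273,200),(371,245),20,20),
 nest_round=((188,221),(494,290),16,75),nest_square=((465,231),(235,136),16,75),nest_oblong=((376,181),(256,196),16,75),
 spindle=((275,232),(394,228),8,45),gauge=((225,260),(468,237),10,35))
for n in("top","scene"):
    f=np.load(n+"0.npz");P=cloud(n,f["d"]); tb=P[...,2]
    print(n,"table z",np.median(tb[np.abs(tb)<15]))
    for k,v in O.items():
        c=plane(n,[v[n=="scene"]],v[2])[0]
        m=(np.abs(P[...,2]-v[2])<(5 if v[2]>10 else 4))&(np.hypot(P[...,0]-c[0],P[...,1]-c[1])<v[3])&(f["d"]>0)
        vv,uu=np.nonzero(m)
        if len(uu)<6: print(k,"few",c.round());continue
        W=plane(n,np.c_[uu,vv],v[2]).astype(np.float32)
        cc,r=cv2.minEnclosingCircle(W); R=cv2.minAreaRect(W)
        print(k,len(uu),"px",c.round(),"circ",np.round(cc,1),round(2*r,1),"rect",np.round(R[0],1),np.round(R[1],1),round(R[2],1),"z",np.round(np.median(P[m][:,2]),1))
E
python3 m.py
```

```text
top table z 0.7733458725219862
roller 249 px [644.  11.] circ [647.9  11. ] 58.7 rect [648.1  11.7] [55.6 57. ] 29.5 z 32.9
block 232 px [ 431. -158.] circ [ 430.8 -162.5] 62.4 rect [ 430.4 -161.7] [46.  45.9] 64.1 z 32.5
slide 281 px [ 556. -304.] circ [ 557.9 -304.1] 88.5 rect [ 558.5 -304.6] [33.3 86.5] 6.2 z 32.8
spacer 174 px [578. 295.] circ [578.6 297.9] 56.8 rect [579.2 297.6] [54.9 54.1] 47.8 z 22.3
thrustL 45 px [728. 117.] circ [726.2 116.1] 59.0 rect [722.1 114.3] [50.4 51.8] 67.2 z 22.3
thrust 90 px [627. 162.] circ [628.  163.9] 44.4 rect [629.1 163.7] [42.2 40.4] 3.6 z 20.4
thrustS 14 px [545. 166.] circ [546.  168.5] 28.7 rect [546.3 169.6] [24.4 23.7] 46.8 z 16.2
nest_round 634 px [472. 424.] circ [472. 427.] 127.8 rect [472.  426.7] [94.5 93.5] 23.4 z 15.6
nest_square 665 px [ 467. -419.] circ [ 467.9 -421.2] 125.6 rect [ 468.1 -421.5] [91.1 95.5] 25.6 z 16.0
nest_oblong 543 px [ 615. -148.] circ [ 614.5 -148.2] 135.0 rect [ 616.  -147.7] [ 69.7 117.9] 23.9 z 15.4
spindle 471 px [448. 156.] circ [447.6 156.3] 88.6 rect [449.3 156.6] [81.9 83.4] 80.7 z 8.3
gauge 31 p
[... 504 characters left out ...]
177 px [728. 115.] circ [728.4 116.2] 67.4 rect [731.9 118.1] [57.5 59.9] 45.9 z 20.9
thrust 174 px [631. 167.] circ [632.9 165.5] 47.9 rect [631.7 166.1] [42.6 41.1] 45.9 z 18.7
thrustS few [555. 175.]
nest_round 1052 px [478. 429.] circ [475.8 426.5] 131.6 rect [476.1 427.8] [98.9 92.5] 22.8 z 14.6
nest_square 384 px [ 470. -414.] circ [ 475.6 -418. ] 134.3 rect [ 473.  -418.3] [102.3  94.2] 26.3 z 15.1
nest_oblong 502 px [ 617. -143.] circ [ 617.5 -145.9] 134.5 rect [ 619.9 -144.8] [ 74.7 118.9] 23.4 z 14.9
spindle 490 px [460. 166.] circ [453.6 160.4] 81.3 rect [456.4 161.7] [75.3 77.1] 36.9 z 7.2
gauge 107 px [366. 304.] circ [361.6 300.3] 61.4 rect [360.6 300.9] [59.  53.6] 46.2 z 12.0
```

```bash
cat > go.py <<'E'
# usage: go.py x y z closing_angle_deg  -> tool-frame row from the present pose
import sys,numpy as np
from rig import sensors
def row(p,yaw,t,ca):
    d=np.array(t)-p; y=(np.radians(ca+90)-yaw+np.pi/2)%np.pi-np.pi/2
    c,s=np.cos(yaw),np.sin(yaw)
    return np.round([-y,(c*d[0]+s*d[1])/1e3,(s*d[0]-c*d[1])/1e3,-d[2]/1e3],4).tolist(), yaw+y
if __name__=="__main__":
    a=np.array(sys.argv[1:],float).reshape(-1,4); s=sensors.sense(); p=s["eef_pos"];yaw=s["tcp_rot"][2]
    for t in a:
        r,yaw=row(p,yaw,t[:3],t[3]); p=t[:3]; print("rz,x,y,z",r)
E
python3 go.py 651 13 140 68 651 13 8 68 651 13 140 68 474 427 140 68
python3 - <<'E'
from h import *
a=np.load("top0.npz")["p"][125:245,215:355];b=np.load("scene0.npz")["p"][195:295,270:430]
a=cv2.resize(a,(700,600)[:2] and (560,480),interpolation=cv2.INTER_CUBIC);b=cv2.resize(b,(768,480),interpolation=cv2.INTER_CUBIC)
b=cv2.resize(b,(0,0),fx=.3125,fy=.3125) if 0 else b
cv2.imwrite("pics/crop_rings.png",cv2.resize(np.hstack([a,b]),(800,289))[...,::-1])
E
```

```text
rz,x,y,z [0.0001, -0.5988, -0.3687, 0.0906]
rz,x,y,z [-0.0, 0.0, 0.0, 0.132]
rz,x,y,z [-0.0, 0.0, 0.0, -0.132]
rz,x,y,z [-0.0, 0.3192, 0.3175, -0.0]
```

View pics/crop_rings.png

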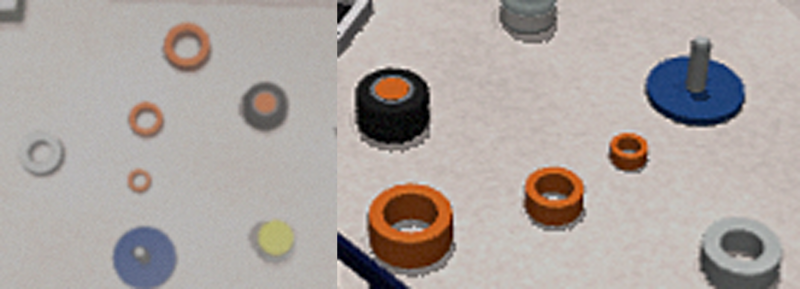

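The crop shows three orange rings, given here as top-view pixels:
- (292,144) is about 58 mm.
- (276,174) is about 44 mm, which matches the 44 mm thrust ring, so this is the one meant.
- (273,200) is about 28 mm.

The black roller with the orange cap at (325,169) is the only loose one; the others sit in the crate. I'll start with it.

The manual's scale: shifts go in shares of 50 cm and turns go in shares of 180 degrees. Converting my numbers, -0.4 m / 0.5 = -0.8, -0.35 m / 0.5 = -0.7.

>>> move_arm(motion=[[0, 0, 0, -0.12, -0.074, 0.02, 0.085], [0, 0, 0, -0.22, -0.134, 0.04, 0.085], [0, 0, 0, -0.32, -0.196, 0.06, 0.085], [0, 0, 0, -0.42, -0.258, 0.08, 0.085], [0, 0, 0, -0.52, -0.32, 0.1, 0.085], [0, 0, 0, -0.6, -0.37, 0.1, 0.085], [0, 0, 0, -0.7, -0.43, 0.12, 0.085], [0, 0, 0, -0.8, -0.492, 0.12, 0.085]], grip_force=40)

```text
clock: 1.1
eef_pos: [513.1, 199.9, 170.4]
tcp_rot: [-3.141, -0.001, 2.758]
contact_force: [0.2, 0.3, -0.1]
opening: 0.996
grasp_force: 0.0
```

Converted, -0.199 m / 0.5 = -0.398, -0.15 m / 0.5 = -0.3.

>>> move_arm(motion=[[0, 0, 0, -0.1, -0.062, 0.02, 0.085], [0, 0, 0, -0.2, -0.124, 0.04, 0.085], [0, 0, 0, -0.3, -0.184, 0.06, 0.085], [0, 0, 0, -0.398, -0.246, 0.062, 0.085], [0, 0, 0, -0.398, -0.246, 0.062, 0.085], [0, 0, 0, -0.398, -0.246, 0.062, 0.085]])

```text
clock: 1.85
eef_pos: [650.6, 13.0, 139.7]
tcp_rot: [-3.141, -0.001, 2.757]
contact_force: [0.2, 0.1, -0.4]
opening: 0.994
grasp_force: 0.0
```

```bash
python3 go.py 651 13 8 68
```

```text
rz,x,y,z [-0.0007, -0.0003, 0.0001, 0.1317]
```

Converted, 0.132 m / 0.5 = 0.264, 0.11 m / 0.5 = 0.22.

>>> move_arm(motion=[[0, 0, 0, 0, 0, 0.08, 0.085], [0, 0, 0, 0, 0, 0.16, 0.085], [0, 0, 0, 0, 0, 0.22, 0.085], [0, 0, 0, 0, 0, 0.264, 0.085], [0, 0, 0, 0, 0, 0.264, 0.085], [0, 0, 0, 0, 0, 0.264, 0.04], [0, 0, 0, 0, 0, 0.264, 0.04], [0, 0, 0, 0, 0, 0.264, 0.04]], grip_force=40)

```text
clock: 2.85
eef_pos: [652.3, 13.1, 10.1]
tcp_rot: [3.141, 0.002, 2.758]
contact_force: [-1.9, -0.7, 6.7]
opening: 0.66
grasp_force: 42.4
```

Converted, -0.132 m / 0.5 = -0.264, -0.1 m / 0.5 = -0.2.

>>> move_arm(motion=[[0, 0, 0, 0, 0, 0, 0.04], [0, 0, 0, 0, 0, 0, 0.04], [0, 0, 0, 0, 0, -0.04, 0.04], [0, 0, 0, 0, 0, -0.12, 0.04], [0, 0, 0, 0, 0, -0.2, 0.04], [0, 0, 0, 0, 0, -0.264, 0.04], [0, 0, 0, 0, 0, -0.264, 0.04]])

```text
clock: 3.72
eef_pos: [653.5, 13.1, 144.7]
tcp_rot: [3.139, 0.006, 2.758]
contact_force: [0.9, -0.5, -2.0]
opening: 0.66
grasp_force: 43.1
```

```bash
python3 go.py 474 427 140 68; python3 -c "from rig import sensors;s=sensors.sense();print(s['opening'],s['grasp_force'],s['contact_force'])"
```

```text
rz,x,y,z [0.0001, 0.3215, 0.3166, 0.0047]
0.6603274498893456 43.06588411331177 [ 0.94158217 -0.45480699 -2.037629  ]
```

Converted, 0.3 m / 0.5 = 0.6, 0.298 m / 0.5 = 0.596.

>>> move_arm(motion=[[0, 0, 0, 0.06, 0.06, 0, 0.04], [0, 0, 0, 0.14, 0.14, 0, 0.04], [0, 0, 0, 0.22, 0.218, 0, 0.04], [0, 0, 0, 0.3, 0.298, 0, 0.04], [0, 0, 0, 0.38, 0.378, 0, 0.04], [0, 0, 0, 0.46, 0.456, 0, 0.04], [0, 0, 0, 0.54, 0.536, 0, 0.04], [0, 0, 0, 0.6, 0.596, 0, 0.04]])

```text
clock: 4.72
eef_pos: [483.0, 403.3, 139.5]
tcp_rot: [-3.141, -0.001, 2.759]
contact_force: [-0.2, 0.3, -1.4]
opening: 0.663
grasp_force: 43.1
```

Converted, 0.019 m / 0.5 = 0.038.

>>> move_arm(motion=[[0, 0, 0, 0.038, 0.038, 0, 0.04], [0, 0, 0, 0.038, 0.038, 0, 0.04], [0, 0, 0, 0.038, 0.038, 0, 0.04], [0, 0, 0, 0.038, 0.038, 0, 0.04]])

```text
clock: 5.22
eef_pos: [474.5, 425.4, 140.0]
tcp_rot: [-3.141, -0.0, 2.757]
contact_force: [0.3, 0.9, -0.6]
opening: 0.662
grasp_force: 43.2
```

```bash
python3 go.py 474 427 18 68; python3 -c "from rig import sensors;s=sensors.sense();print(s['eef_pos'],s['opening'],s['grasp_force'],s['contact_force'])"
```

```text
rz,x,y,z [-0.0009, 0.0011, 0.0013, 0.122]
[474.50931207 425.3680257  140.01254961] 0.6618697129182654 43.18741858005524 [ 0.3333798   0.86888894 -0.59687505]
```

Converted, 0.121 m / 0.5 = 0.242, 0.117 m / 0.5 = 0.234.

>>> move_arm(motion=[[0, 0, 0, 0.002, 0.002, 0.07, 0.04], [0, 0, 0, 0.002, 0.002, 0.14, 0.04], [0, 0, 0, 0.002, 0.002, 0.19, 0.04], [0, 0, 0, 0.002, 0.002, 0.22, 0.04], [0, 0, 0, 0.002, 0.002, 0.234, 0.04], [0, 0, 0, 0.002, 0.002, 0.242, 0.04], [0, 0, 0, 0.002, 0.002, 0.242, 0.04], [0, 0, 0, 0.002, 0.002, 0.242, 0.04]])

```text
clock: 6.22
eef_pos: [474.0, 428.1, 20.0]
tcp_rot: [3.141, 0.001, 2.758]
contact_force: [1.0, -0.2, -1.8]
opening: 0.664
grasp_force: 43.2
```

Converted, -0.122 m / 0.5 = -0.244, -0.1 m / 0.5 = -0.2.

>>> move_arm(motion=[[0, 0, 0, 0, 0, 0, 0.072], [0, 0, 0, 0, 0, 0, 0.085], [0, 0, 0, 0, 0, 0, 0.085], [0, 0, 0, 0, 0, -0.04, 0.085], [0, 0, 0, 0, 0, -0.12, 0.085], [0, 0, 0, 0, 0, -0.2, 0.085], [0, 0, 0, 0, 0, -0.244, 0.085], [0, 0, 0, 0, 0, -0.244, 0.085]])

```text
clock: 7.22
eef_pos: [474.8, 428.8, 144.6]
tcp_rot: [3.137, 0.002, 2.758]
contact_force: [0.1, 0.6, 0.1]
opening: 1.001
grasp_force: 0.0
```

```bash
python3 go.py 432.5 -160.8 140 63.5 432.5 -160.8 8 63.5
```

```text
rz,x,y,z [0.0787, -0.1815, -0.5626, 0.0046]
rz,x,y,z [-0.0, 0.0, 0.0, 0.132]
```

Converted, -0.45 m / 0.5 = -0.9, -0.39 m / 0.5 = -0.78, 0.079 rad / 3.1416 = 0.0251.

>>> move_arm(motion=[[0, 0, 0.0032, -0.026, -0.08, 0, 0.085], [0, 0, 0.0064, -0.058, -0.18, 0, 0.085], [0, 0, 0.0095, -0.096, -0.3, 0, 0.085], [0, 0, 0.0127, -0.136, -0.42, 0, 0.085], [0, 0, 0.0159, -0.174, -0.54, 0, 0.085], [0, 0, 0.0191, -0.214, -0.66, 0, 0.085], [0, 0, 0.0223, -0.252, -0.78, 0, 0.085], [0, 0, 0.0251, -0.29, -0.9, 0, 0.085]])

```text
clock: 8.22
eef_pos: [439.0, -42.4, 141.0]
tcp_rot: [-3.141, -0.0, 2.679]
contact_force: [0.6, 0.0, 0.4]
opening: 0.996
grasp_force: 0.0
```

```bash
python3 go.py 432.5 -160.8 140 63.5
```

```text
rz,x,y,z [-0.0003, -0.0471, -0.1088, 0.001]
```

Converted, -0.108 m / 0.5 = -0.216, -0.095 m / 0.5 = -0.19.

>>> move_arm(motion=[[0, 0, 0, -0.04, -0.1, 0, 0.085], [0, 0, 0, -0.08, -0.19, 0, 0.085], [0, 0, 0, -0.09, -0.216, 0, 0.085], [0, 0, 0, -0.09, -0.216, 0, 0.085], [0, 0, 0, -0.09, -0.216, 0, 0.085]])

```text
clock: 8.85
eef_pos: [431.6, -156.2, 141.0]
tcp_rot: [3.141, -0.001, 2.679]
contact_force: [0.0, -0.3, -0.2]
opening: 0.994
grasp_force: 0.0
```

```bash
python3 go.py 432.5 -160.8 8 63.5
python3 - <<'E'
from h import *
from rig import grab_frame
for n,c0 in(("top",(472,427)),("scene",(476,427))):
    p,d=grab_frame(n); np.savez(n+"1.npz",p=p,d=d); P=cloud(n,d)
    m=(abs(P[...,2]-41)<5)&(np.hypot(P[...,0]-c0[0],P[...,1]-c0[1])<45)
    v,u=np.nonzero(m);W=plane(n,np.c_[u,v],41).astype(np.float32);print(n,cv2.minEnclosingCircle(W),cv2.minAreaRect(W),np.median(P[m][:,2]))
    c=cv2.projectPoints if 0 else None
    uu,vv=int(u.mean()),int(v.mean()); cr=p[vv-40:vv+40,uu-50:uu+50]; cv2.imwrite(f"pics/r_{n}.png",cv2.resize(cr,(400,320),interpolation=cv2.INTER_CUBIC)[...,::-1])
a=np.hstack([cv2.imread("pics/r_top.png"),cv2.imread("pics/r_scene.png")]);cv2.imwrite("pics/roller1.png",a)
E
```

```text
rz,x,y,z [0.0003, -0.0029, -0.0037, 0.133]
top ((470.3951416015625, 427.9343566894531), 28.7186336517334) ((470.4847717285156, 427.92047119140625), (53.77623748779297, 54.21885681152344), 48.95580291748047) 41.2688123296947
scene ((477.1481018066406, 429.622802734375), 31.927637100219727) ((477.3817138671875, 429.4111633300781), (59.82717514038086, 57.78943634033203), 69.915771484375) 39.90018393712592
```

View pics/roller1.png

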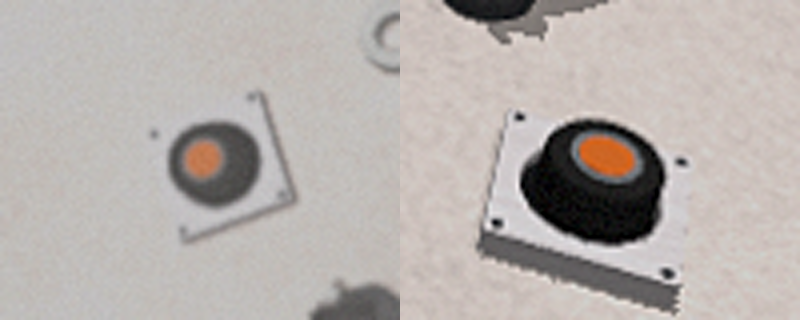

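The roller sits inside the round nest: in the crop the top view shows it at (215,163) and the scene view at (600,180). Its top measures z≈41, so it is on the pocket floor. The two-view average matches the robot frame to about 1 mm. Next is the block.

Converted, 0.132 m / 0.5 = 0.264, 0.11 m / 0.5 = 0.22.

>>> move_arm(motion=[[0, 0, 0, -0.006, -0.008, 0.08, 0.085], [0, 0, 0, -0.006, -0.008, 0.16, 0.085], [0, 0, 0, -0.006, -0.008, 0.22, 0.085], [0, 0, 0, -0.006, -0.008, 0.264, 0.085], [0, 0, 0, -0.006, -0.008, 0.264, 0.085], [0, 0, 0, -0.006, -0.008, 0.264, 0.03], [0, 0, 0, -0.006, -0.008, 0.264, 0.03], [0, 0, 0, -0.006, -0.008, 0.264, 0.03]])

```text
clock: 9.95
eef_pos: [433.6, -162.4, 10.5]
tcp_rot: [3.141, 0.002, 2.679]
contact_force: [-1.2, 1.9, 7.4]
opening: 0.53
grasp_force: 40.9
```

Converted, -0.132 m / 0.5 = -0.264, -0.1 m / 0.5 = -0.2.

>>> move_arm(motion=[[0, 0, 0, 0, 0, 0, 0.03], [0, 0, 0, 0, 0, 0, 0.03], [0, 0, 0, 0, 0, -0.04, 0.03], [0, 0, 0, 0, 0, -0.12, 0.03], [0, 0, 0, 0, 0, -0.2, 0.03], [0, 0, 0, 0, 0, -0.264, 0.03], [0, 0, 0, 0, 0, -0.264, 0.03], [0, 0, 0, 0, 0, -0.264, 0.03]])

```text
clock: 10.95
eef_pos: [432.3, -162.0, 140.9]
tcp_rot: [-3.142, -0.0, 2.679]
contact_force: [-0.8, -0.4, -2.5]
opening: 0.525
grasp_force: 42.6
```

```bash
python3 go.py 471 -419.8 140 26; python3 -c "from rig import sensors;s=sensors.sense();print(s['eef_pos'],s['opening'],s['grasp_force'],s['contact_force'])"
```

```text
rz,x,y,z [0.6542, -0.1498, -0.2134, 0.0009]
[ 432.26465597 -162.02395004  140.8879706 ] 0.5251499878016447 42.61346697807312 [-0.84300599 -0.35092616 -2.49031537]
```

Converted, -0.213 m / 0.5 = -0.426, -0.192 m / 0.5 = -0.384, 0.654 rad / 3.1416 = 0.2082.

>>> move_arm(motion=[[0, 0, 0.0191, -0.04, -0.056, 0, 0.03], [0, 0, 0.0605, -0.1, -0.142, 0, 0.03], [0, 0, 0.1019, -0.16, -0.228, 0, 0.03], [0, 0, 0.1432, -0.22, -0.314, 0, 0.03], [0, 0, 0.1846, -0.27, -0.384, 0, 0.03], [0, 0, 0.2082, -0.3, -0.426, 0, 0.03], [0, 0, 0.2082, -0.3, -0.426, 0, 0.03], [0, 0, 0.2082, -0.3, -0.426, 0, 0.03]])

```text
clock: 11.95
eef_pos: [471.0, -418.5, 139.6]
tcp_rot: [-3.141, -0.003, 2.026]
contact_force: [0.3, 0.3, -2.4]
opening: 0.531
grasp_force: 42.5
```

```bash
python3 go.py 471 -419.8 19 26
```

```text
rz,x,y,z [0.0011, -0.0012, -0.0005, 0.1206]
```

Converted, 0.121 m / 0.5 = 0.242, 0.117 m / 0.5 = 0.234.

>>> move_arm(motion=[[0, 0, 0, -0.002, 0, 0.07, 0.03], [0, 0, 0, -0.002, 0, 0.14, 0.03], [0, 0, 0, -0.002, 0, 0.19, 0.03], [0, 0, 0, -0.002, 0, 0.22, 0.03], [0, 0, 0, -0.002, 0, 0.234, 0.03], [0, 0, 0, -0.002, 0, 0.242, 0.03], [0, 0, 0, -0.002, 0, 0.242, 0.03], [0, 0, 0, -0.002, 0, 0.242, 0.03]])

```text
clock: 12.95
eef_pos: [471.6, -421.4, 21.3]
tcp_rot: [-3.14, 0.001, 2.026]
contact_force: [-6.7, -3.9, 1.9]
opening: 0.527
grasp_force: 46.1
```

Converted, -0.122 m / 0.5 = -0.244, -0.1 m / 0.5 = -0.2.

>>> move_arm(motion=[[0, 0, 0, 0, 0, 0, 0.06], [0, 0, 0, 0, 0, 0, 0.085], [0, 0, 0, 0, 0, 0, 0.085], [0, 0, 0, 0, 0, -0.04, 0.085], [0, 0, 0, 0, 0, -0.12, 0.085], [0, 0, 0, 0, 0, -0.2, 0.085], [0, 0, 0, 0, 0, -0.244, 0.085], [0, 0, 0, 0, 0, -0.244, 0.085]])

```text
clock: 13.95
eef_pos: [473.6, -421.7, 145.6]
tcp_rot: [3.14, 0.005, 2.025]
contact_force: [-0.1, -0.2, -0.2]
opening: 0.992
grasp_force: 0.0
```

```bash
python3 go.py 561 -302.4 140 6.2
```

```text
rz,x,y,z [0.3459, 0.0689, 0.1309, 0.0056]
```

Converted, 0.132 m / 0.5 = 0.264, 0.108 m / 0.5 = 0.216, 0.346 rad / 3.1416 = 0.1101.

>>> move_arm(motion=[[0, 0, 0.0255, 0.03, 0.06, 0, 0.085], [0, 0, 0.0637, 0.07, 0.14, 0, 0.085], [0, 0, 0.0955, 0.11, 0.216, 0, 0.085], [0, 0, 0.1101, 0.134, 0.264, 0, 0.085], [0, 0, 0.1101, 0.134, 0.264, 0, 0.085], [0, 0, 0.1101, 0.134, 0.264, 0, 0.085]])

```text
clock: 14.7
eef_pos: [560.9, -302.8, 141.8]
tcp_rot: [-3.141, -0.0, 1.68]
contact_force: [-0.0, 0.2, -0.7]
opening: 0.999
grasp_force: 0.0
```

```bash
python3 go.py 561 -302.4 8 6.2
python3 - <<'E'
from h import *
from rig import grab_frame
a=[]
for n,c0 in(("top",(468,-421)),("scene",(474,-418))):
    p,d=grab_frame(n); np.savez(n+"2.npz",p=p,d=d); P=cloud(n,d)
    m=(abs(P[...,2]-41)<6)&(np.hypot(P[...,0]-c0[0],P[...,1]-c0[1])<40)
    v,u=np.nonzero(m);W=plane(n,np.c_[u,v],41).astype(np.float32);print(n,cv2.minAreaRect(W),np.percentile(P[m][:,2],[5,50,95]))
    uu,vv=int(u.mean()),int(v.mean()); a.append(cv2.resize(p[vv-40:vv+40,uu-50:uu+50],(400,320),interpolation=cv2.INTER_CUBIC)[...,::-1])
cv2.imwrite("pics/block1.png",np.hstack(a))
E
```

```text
rz,x,y,z [0.0008, 0.0003, 0.0001, 0.1338]Traceback (most recent call last):
  File "<stdin>", line 7, in <module>
  File "h.py", line 8, in plane
    r,o=rays(n,uv); return (o+r*((z-o[2])/r[:,2])[:,None])[:,:2]
        ~~~~^^^^^^
  File "h.py", line 5, in rays
    q=cv2.undistortPoints(np.float64(uv).reshape(-1,1,2),K,np.array([c["k1"],0,0,0.])).reshape(-1,2)
      ~~~~~~~~~~~~~~~~~~~^^^^^^^^^^^^^^^^^^^^^^^^^^^^^^^^^^^^^^^^^^^^^^^^^^^^^^^^^^^^^
cv2.error: OpenCV(4.12.0) /io/opencv/modules/calib3d/src/undistort.dispatch.cpp:347: error: (-215:Assertion failed) CV_IS_MAT(_src) && CV_IS_MAT(_dst) && (_src->rows == 1 || _src->cols == 1) && (_dst->rows == 1 || _dst->cols == 1) && _src->cols + _src->rows - 1 == _dst->rows + _dst->cols - 1 && (CV_MAT_TYPE(_src->type) == CV_32FC2 || CV_MAT_TYPE(_src->type) == CV_64FC2) && (CV_MAT_TYPE(_dst->type) == CV_32FC2 || CV_MAT_TYPE(_dst->type) == CV_64FC2) in function 'cvUndistortPointsInternal'
```

Run:
```python
from h import *
from rig import grab_frame
n="scene";c0=(474,-418)
p,d=grab_frame(n); P=cloud(n,d)
m=(abs(P[...,2]-41)<6)&(np.hypot(P[...,0]-c0[0],P[...,1]-c0[1])<40)
v,u=np.nonzero(m);print(len(u))
cv2.imwrite("pics/block1.png",cv2.resize(p[95:175,185:285],(500,400),interpolation=cv2.INTER_CUBIC)[...,::-1])
if len(u): W=plane(n,np.c_[u,v],41).astype(np.float32);print(n,cv2.minAreaRect(W),np.percentile(P[m][:,2],[5,50,95]))
```

```text
142
scene ((475.5820007324219, -412.8838806152344), (52.21376037597656, 46.12900924682617), 25.439210891723633) [37.21421426 40.08430982 43.13663503]
```

View pics/block1.png

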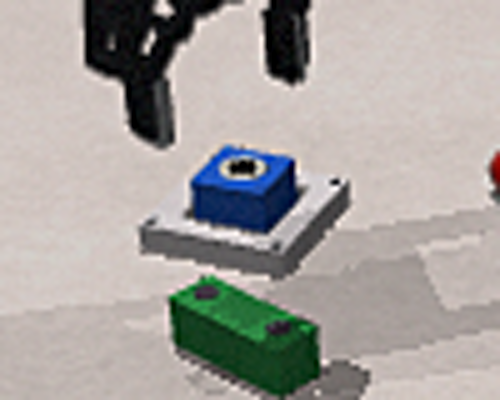

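The scene crop shows the block in the square nest at crop (245,180). Its top is at about z≈40 and it sits toward one side of the pocket. I'll check its tilt from above once the arm is clear. Next I pick the slide.

Converted, 0.133 m / 0.5 = 0.266, 0.11 m / 0.5 = 0.22.

>>> move_arm(motion=[[0, 0, 0, 0, 0, 0.08, 0.085], [0, 0, 0, 0, 0, 0.16, 0.085], [0, 0, 0, 0, 0, 0.22, 0.085], [0, 0, 0, 0, 0, 0.266, 0.085], [0, 0, 0, 0, 0, 0.266, 0.085], [0, 0, 0, 0, 0, 0.266, 0.015], [0, 0, 0, 0, 0, 0.266, 0.015], [0, 0, 0, 0, 0, 0.266, 0.015]])

```text
clock: 15.8
eef_pos: [561.8, -302.9, 10.3]
tcp_rot: [3.141, 0.001, 1.679]
contact_force: [-1.9, 0.3, 9.1]
opening: 0.372
grasp_force: 6.7
```

Converted, -0.132 m / 0.5 = -0.264, -0.1 m / 0.5 = -0.2.

>>> move_arm(motion=[[0, 0, 0, 0, 0, 0, 0.015], [0, 0, 0, 0, 0, 0, 0.015], [0, 0, 0, 0, 0, 0, 0.015], [0, 0, 0, 0, 0, -0.04, 0.015], [0, 0, 0, 0, 0, -0.12, 0.015], [0, 0, 0, 0, 0, -0.2, 0.015], [0, 0, 0, 0, 0, -0.264, 0.015], [0, 0, 0, 0, 0, -0.264, 0.015]])

```text
clock: 16.8
eef_pos: [563.4, -303.4, 145.1]
tcp_rot: [3.137, 0.003, 1.679]
contact_force: [-0.7, -0.6, -2.3]
opening: 0.37
grasp_force: 40.4
```

```bash
python3 go.py 617.2 -146.6 140 23.7;  python3 -c "from rig import sensors;s=sensors.sense();print(s['eef_pos'],s['opening'],s['grasp_force'],s['contact_force'])"
```

```text
rz,x,y,z [-0.3056, 0.1501, 0.0704, 0.0051]
[ 563.40000306 -303.40691489  145.14697127] 0.3701014713937342 40.39367437362671 [-0.66615163 -0.6335599  -2.30289571]
```

Converted, 0.149 m / 0.5 = 0.298, 0.14 m / 0.5 = 0.28, -0.306 rad / 3.1416 = -0.0974.

>>> move_arm(motion=[[0, 0, -0.0191, 0.05, 0.024, 0, 0.015], [0, 0, -0.0509, 0.13, 0.064, 0, 0.015], [0, 0, -0.0796, 0.22, 0.106, 0, 0.015], [0, 0, -0.0974, 0.28, 0.136, 0, 0.015], [0, 0, -0.0974, 0.298, 0.144, 0, 0.015], [0, 0, -0.0974, 0.298, 0.144, 0, 0.015], [0, 0, -0.0974, 0.298, 0.144, 0, 0.015]])

```text
clock: 17.68
eef_pos: [616.6, -147.6, 141.0]
tcp_rot: [-3.141, -0.0, 1.984]
contact_force: [0.6, -0.5, -1.4]
opening: 0.363
grasp_force: 40.3
```

```bash
python3 go.py 617.2 -146.6 19 23.7
python3 - <<'E'
from h import *
from rig import grab_frame
for n,c0 in(("top",(468,-421)),("scene",(474,-418))):
    p,d=grab_frame(n); P=cloud(n,d); hsv=cv2.cvtColor(p,cv2.COLOR_RGB2HSV)
    near=np.hypot(P[...,0]-c0[0],P[...,1]-c0[1])<42
    m=(abs(P[...,2]-41)<4)&near
    v,u=np.nonzero(m);print(n,len(u))
    if len(u)<10: continue
    W=plane(n,np.c_[u,v],41).astype(np.float32);R=cv2.minAreaRect(W);print(R)
    me=cv2.erode(m.astype(np.uint8),np.ones((3,3)))>0; Q=P[me]
    A=np.c_[Q[:,:2]-Q[:,:2].mean(0),np.ones(len(Q))];print("tilt",np.linalg.lstsq(A,Q[:,2],rcond=None)[0])
    # same for plate
    mm=(abs(P[...,2]-16)<4)&(np.hypot(P[...,0]-c0[0],P[...,1]-c0[1])<75);Q=P[mm]
    A=np.c_[Q[:,:2]-Q[:,:2].mean(0),np.ones(len(Q))];print("plate",np.linalg.lstsq(A,Q[:,2],rcond=None)[0])
E
```

```text
rz,x,y,z [-0.0009, 0.0007, 0.001, 0.122]
top 214
((470.7498474121094, -415.8766174316406), (43.385902404785156, 49.06639862060547), 27.187530517578125)
tilt [-1.47497838e-02  2.00040857e-02  4.21318977e+01]
plate [-1.09613644e-03 -4.00572194e-03  1.64350381e+01]
scene 41
((487.0085144042969, -428.6562805175781), (53.524288177490234, 22.27047348022461), 55.78910827636719)
tilt [-0.05546251  0.20367763 40.57379274]
plate [-1.58869532e-02  1.14167502e-02  1.52589932e+01]
```

>>> move_arm(motion=[[0, 0, 0, 0.002, 0.002, 0.07, 0.015], [0, 0, 0, 0.002, 0.002, 0.14, 0.015], [0, 0, 0, 0.002, 0.002, 0.19, 0.015], [0, 0, 0, 0.002, 0.002, 0.216, 0.015], [0, 0, 0, 0.002, 0.002, 0.23, 0.015], [0, 0, 0, 0.002, 0.002, 0.24, 0.015], [0, 0, 0, 0.002, 0.002, 0.244, 0.015], [0, 0, 0, 0.002, 0.002, 0.244, 0.015]])

```text
clock: 18.77
eef_pos: [617.9, -145.4, 19.7]
tcp_rot: [3.141, 0.0, 1.985]
contact_force: [-0.4, -0.0, -0.7]
opening: 0.362
grasp_force: 40.3
```

>>> move_arm(motion=[[0, 0, 0, 0, 0, 0, 0.015], [0, 0, 0, 0, 0, 0, 0.015]])

```text
clock: 19.02
eef_pos: [617.8, -145.4, 19.6]
tcp_rot: [3.141, 0.0, 1.985]
contact_force: [0.3, 0.2, -1.5]
opening: 0.365
grasp_force: 40.3
```

Converted, 0.002 m / 0.5 = 0.004, 0.001 m / 0.5 = 0.002.

>>> move_arm(motion=[[0, 0, 0, 0, 0, 0.002, 0.015], [0, 0, 0, 0, 0, 0.004, 0.015], [0, 0, 0, 0, 0, 0.004, 0.045], [0, 0, 0, 0, 0, 0.004, 0.06], [0, 0, 0, 0, 0, 0.004, 0.06]])

```text
clock: 19.65
eef_pos: [617.6, -145.4, 17.2]
tcp_rot: [-3.142, -0.0, 1.985]
contact_force: [0.5, 0.8, 0.5]
opening: 0.702
grasp_force: 0.0
```

Converted, -0.122 m / 0.5 = -0.244, -0.1 m / 0.5 = -0.2.

>>> move_arm(motion=[[0, 0, 0, 0, 0, -0.04, 0.085], [0, 0, 0, 0, 0, -0.12, 0.085], [0, 0, 0, 0, 0, -0.2, 0.085], [0, 0, 0, 0, 0, -0.244, 0.085], [0, 0, 0, 0, 0, -0.244, 0.085], [0, 0, 0, 0, 0, -0.244, 0.085]])

```text
clock: 20.4
eef_pos: [617.2, -145.2, 139.1]
tcp_rot: [-3.141, -0.0, 1.985]
contact_force: [0.7, 0.1, -1.1]
opening: 0.996
grasp_force: 0.0
```

```bash
python3 go.py 580.8 297.2 140 68
```

```text
rz,x,y,z [-0.7729, 0.4197, 0.1446, -0.0009]
```

Converted, 0.4 m / 0.5 = 0.8, 0.365 m / 0.5 = 0.73, -0.773 rad / 3.1416 = -0.2461.

>>> move_arm(motion=[[0, 0, -0.0255, 0.08, 0.028, 0, 0.085], [0, 0, -0.0573, 0.18, 0.062, 0, 0.085], [0, 0, -0.0923, 0.29, 0.1, 0, 0.085], [0, 0, -0.1273, 0.4, 0.138, 0, 0.085], [0, 0, -0.1623, 0.51, 0.176, 0, 0.085], [0, 0, -0.1974, 0.62, 0.214, 0, 0.085], [0, 0, -0.2292, 0.73, 0.252, 0, 0.085], [0, 0, -0.2461, 0.8, 0.276, 0, 0.085]])

```text
clock: 21.4
eef_pos: [581.7, 278.7, 137.7]
tcp_rot: [-3.14, -0.002, 2.762]
contact_force: [0.7, -0.4, -0.3]
opening: 0.997
grasp_force: 0.0
```

>>> move_arm(motion=[[0, 0, 0, 0, 0, 0, 0.085], [0, 0, 0, 0, 0, 0, 0.085]])

```text
clock: 21.65
eef_pos: [582.4, 275.6, 138.1]
tcp_rot: [-3.14, -0.001, 2.758]
contact_force: [-0.2, -0.5, 0.0]
opening: 0.993
grasp_force: 0.0
```

```bash
python3 go.py 580.8 297.2 140 68
python3 - <<'E'
from h import *
from rig import grab_frame
a=[]
T={"top":[("slide",(616,-148),41,62,6),("block",(470,-417),41,42,6)],"scene":[("slide",(619.5,-145),41,62,6),("block",(475,-415),41,42,6)]}
for n in T:
    p,d=grab_frame(n); np.savez(n+"3.npz",p=p,d=d);P=cloud(n,d); h=cv2.cvtColor(p,cv2.COLOR_RGB2HSV)
    for k,c0,z,r,g in T[n]:
        H=h[...,0]; col=(h[...,1]>90)&((H>35)&(H<85) if k=="slide" else (H>95)&(H<130))
        m=col&(abs(P[...,2]-z)<g)&(np.hypot(P[...,0]-c0[0],P[...,1]-c0[1])<r)
        v,u=np.nonzero(m);print(n,k,len(u))
        if len(u)<10: continue
        R=cv2.minAreaRect(plane(n,np.c_[u,v],z).astype(np.float32));print(np.round(R[0],1),np.round(R[1],1),round(R[2],1))
        mm=cv2.morphologyEx(m.astype(np.uint8),cv2.MORPH_CLOSE,np.ones((7,7)));me=cv2.erode(mm,np.ones((5,5)))>0; Q=P[me&(abs(P[...,2]-z)<9)]
        A=np.c_[Q[:,:2]-Q[:,:2].mean(0),np.ones(len(Q))];print(" tilt",np.linalg.lstsq(A,Q[:,2],rcond=None)[0].round(3),len(Q))
        uu,vv=int(u.mean()),int(v.mean()); a.append(cv2.resize(p[vv-32:vv+32,uu-40:uu+40],(400,300),interpolation=cv2.INTER_CUBIC)[...,::-1])
if len(a)==4: a=np.vstack([np.hstack(a[:2]),np.hstack(a[2:])])
else: a=np.hstack(a[:2])
cv2.imwrite("pics/sb.png",a)
E
```

```text
rz,x,y,z [-0.0, 0.0096, 0.0195, -0.0019]
top slide 0
top block 9
scene slide 276
[ 624.3 -144.5] [38.2 85.1] 23.3
 tilt [3.7000e-02 1.7000e-02 4.0439e+01] 130
scene block 107
[ 474.9 -411.5] [52.4 48.6] 26.1
 tilt [ 0.045  0.051 40.571] 44
```

View pics/sb.png

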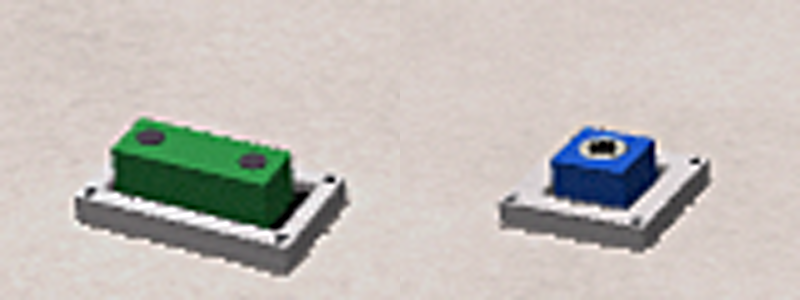

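The slide (crop 205,170) and the block (605,165) are both inside their pockets, with tops level at z≈41. Next I refine the spindle axis and pick the spacer.

Run:
```python
from h import *
for n in("top","scene"):
    f=np.load(n+"0.npz");p=f["p"];P=cloud(n,f["d"]);h=cv2.cvtColor(p,cv2.COLOR_RGB2HSV)
    near=np.hypot(P[...,0]-452,P[...,1]-159)<60
    m=near&(h[...,0]>95)&(h[...,0]<130)&(h[...,1]>90)
    v,u=np.nonzero(m);W=plane(n,np.c_[u,v],8).astype(np.float32);print(n,"foot",cv2.minEnclosingCircle(W),cv2.fitEllipse(cv2.convexHull(W)))
    for lo,hi in((20,35),(35,50),(50,60)):
        q=P[near&(P[...,2]>lo)&(P[...,2]<hi)];print(lo,len(q),q.mean(0).round(1) if len(q) else "")
```

```text
top foot ((463.24951171875, 170.69903564453125), 28.9625244140625) ((459.2822570800781, 168.6422576904297), (41.74135208129883, 58.48284912109375), 49.87668228149414)
20 6 [445.2 153.4  29.5]
35 5 [444.4 153.   47. ]
50 21 [449.1 157.9  55. ]
scene foot ((454.12860107421875, 161.28543090820312), 42.78166580200195) ((454.48272705078125, 159.6933135986328), (78.28584289550781, 83.54452514648438), 119.34760284423828)
20 35 [454.8 159.1  27.7]
35 36 [455.5 160.5  42.9]
50 28 [453.2 157.9  53.7]
```

Converted, 0.133 m / 0.5 = 0.266, 0.13 m / 0.5 = 0.26.

>>> move_arm(motion=[[0, 0, 0, 0.02, 0.038, 0.04, 0.085], [0, 0, 0, 0.02, 0.038, 0.11, 0.085], [0, 0, 0, 0.02, 0.038, 0.18, 0.085], [0, 0, 0, 0.02, 0.038, 0.236, 0.085], [0, 0, 0, 0.02, 0.038, 0.26, 0.085], [0, 0, 0, 0.02, 0.038, 0.266, 0.085], [0, 0, 0, 0.02, 0.038, 0.266, 0.085], [0, 0, 0, 0.02, 0.038, 0.266, 0.085]])

```text
clock: 22.75
eef_pos: [581.6, 298.1, 7.4]
tcp_rot: [3.14, 0.001, 2.758]
contact_force: [-0.5, -0.0, -0.4]
opening: 0.993
grasp_force: 0.0
```

>>> move_arm(motion=[[0, 0, 0, 0, 0, 0.006, 0.085], [0, 0, 0, 0, 0, 0.006, 0.04], [0, 0, 0, 0, 0, 0.006, 0.04], [0, 0, 0, 0, 0, 0.006, 0.04], [0, 0, 0, 0, 0, 0.006, 0.04], [0, 0, 0, 0, 0, 0.006, 0.04], [0, 0, 0, 0, 0, 0.006, 0.04]])

```text
clock: 23.62
eef_pos: [580.8, 297.6, 3.9]
tcp_rot: [-3.141, -0.0, 2.758]
contact_force: [-1.8, -0.9, 5.7]
opening: 0.644
grasp_force: 41.3
```

Converted, -0.135 m / 0.5 = -0.27, -0.13 m / 0.5 = -0.26.

>>> move_arm(motion=[[0, 0, 0, 0, 0, -0.04, 0.04], [0, 0, 0, 0, 0, -0.12, 0.04], [0, 0, 0, 0, 0, -0.2, 0.04], [0, 0, 0, 0, 0, -0.26, 0.04], [0, 0, 0, 0, 0, -0.27, 0.04], [0, 0, 0, 0, 0, -0.27, 0.04], [0, 0, 0, 0, 0, -0.27, 0.04]])

```text
clock: 24.5
eef_pos: [580.0, 297.3, 136.7]
tcp_rot: [-3.14, -0.002, 2.758]
contact_force: [-0.3, 0.4, -2.8]
opening: 0.645
grasp_force: 43.1
```

```bash
python3 go.py 451.5 158.3 140 68;  python3 -c "from rig import sensors;s=sensors.sense();print(s['eef_pos'],s['opening'],s['grasp_force'],s['contact_force'])"
```

```text
rz,x,y,z [0.0002, 0.0671, -0.177, -0.0033]
[579.9696261  297.2802682  136.73644409] 0.6454836262204579 43.08313004672527 [-0.31353285  0.37340368 -2.77236853]
```

Converted, -0.177 m / 0.5 = -0.354, -0.164 m / 0.5 = -0.328.

>>> move_arm(motion=[[0, 0, 0, 0.024, -0.064, 0, 0.04], [0, 0, 0, 0.06, -0.158, 0, 0.04], [0, 0, 0, 0.096, -0.254, 0, 0.04], [0, 0, 0, 0.124, -0.328, 0, 0.04], [0, 0, 0, 0.134, -0.354, 0, 0.04], [0, 0, 0, 0.134, -0.354, 0, 0.04], [0, 0, 0, 0.134, -0.354, 0, 0.04], [0, 0, 0, 0.134, -0.354, 0, 0.04]])

```text
clock: 25.5
eef_pos: [453.4, 159.4, 138.2]
tcp_rot: [3.141, 0.0, 2.758]
contact_force: [-0.1, 0.5, -2.1]
opening: 0.64
grasp_force: 43.2
```

```bash
python3 go.py 451.5 158.3 13 68
python3 - <<'E'
from h import *
from rig import grab_frame
p,d=grab_frame("scene"); cv2.imwrite("pics/sp1.png",cv2.resize(p[140:260,320:480],(640,480),interpolation=cv2.INTER_CUBIC)[...,::-1])
E
```

```text
rz,x,y,z [0.0007, 0.0013, -0.0018, 0.1252]
```

View pics/sp1.png

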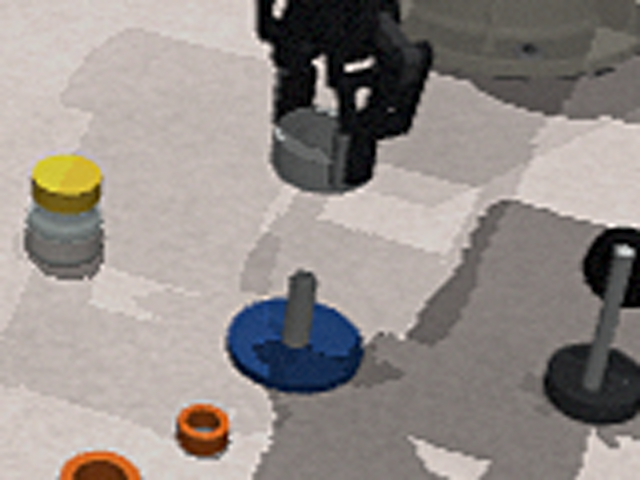

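The spacer is held level at crop (322,150) and the post tip is at crop (302,275). I lower it in stages and watch the force.

Converted, 0.095 m / 0.5 = 0.19, 0.092 m / 0.5 = 0.184.

>>> move_arm(motion=[[0, 0, 0, 0.002, -0.004, 0.06, 0.04], [0, 0, 0, 0.002, -0.004, 0.12, 0.04], [0, 0, 0, 0.002, -0.004, 0.15, 0.04], [0, 0, 0, 0.002, -0.004, 0.164, 0.04], [0, 0, 0, 0.002, -0.004, 0.174, 0.04], [0, 0, 0, 0.002, -0.004, 0.184, 0.04], [0, 0, 0, 0.002, -0.004, 0.19, 0.04]])

```text
clock: 26.42
eef_pos: [451.1, 157.3, 43.5]
tcp_rot: [3.141, 0.001, 2.758]
contact_force: [-0.1, -0.6, -1.0]
opening: 0.641
grasp_force: 43.2
```

```bash
python3 go.py 451.5 158.3 13 68
```

```text
rz,x,y,z [0.0002, 0.0, 0.001, 0.0305]
```

No contact, so the post is inside the hole. I lower on, to about z = 12.

Converted, 0.031 m / 0.5 = 0.062, 0.001 m / 0.5 = 0.002.

>>> move_arm(motion=[[0, 0, 0, 0, 0.002, 0.02, 0.04], [0, 0, 0, 0, 0.002, 0.036, 0.04], [0, 0, 0, 0, 0.002, 0.048, 0.04], [0, 0, 0, 0, 0.002, 0.056, 0.04], [0, 0, 0, 0, 0.002, 0.06, 0.04], [0, 0, 0, 0, 0.002, 0.062, 0.04], [0, 0, 0, 0, 0.002, 0.062, 0.04], [0, 0, 0, 0, 0.002, 0.062, 0.04]])

```text
clock: 27.42
eef_pos: [451.3, 158.2, 12.4]
tcp_rot: [3.141, 0.0, 2.758]
contact_force: [-0.4, -0.1, -1.8]
opening: 0.643
grasp_force: 43.2
```

>>> move_arm(motion=[[0, 0, 0, 0, 0, 0, 0.07], [0, 0, 0, 0, 0, 0, 0.085], [0, 0, 0, 0, 0, 0, 0.085], [0, 0, 0, 0, 0, -0.04, 0.085], [0, 0, 0, 0, 0, -0.12, 0.085], [0, 0, 0, 0, 0, -0.2, 0.085], [0, 0, 0, 0, 0, -0.256, 0.085], [0, 0, 0, 0, 0, -0.256, 0.085]])

```text
clock: 28.42
eef_pos: [452.6, 158.6, 142.3]
tcp_rot: [3.139, 0.003, 2.758]
contact_force: [-1.0, -0.1, 0.3]
opening: 0.993
grasp_force: 0.0
```

```bash
python3 go.py 630.4 164.8 140 68
```

```text
rz,x,y,z [0.0002, -0.1626, 0.0723, 0.0023]
```

Converted, -0.164 m / 0.5 = -0.328, 0.073 m / 0.5 = 0.146.

>>> move_arm(motion=[[0, 0, 0, -0.07, 0.032, 0, 0.085], [0, 0, 0, -0.16, 0.072, 0, 0.085], [0, 0, 0, -0.25, 0.112, 0, 0.085], [0, 0, 0, -0.31, 0.138, 0, 0.085], [0, 0, 0, -0.328, 0.146, 0, 0.085], [0, 0, 0, -0.328, 0.146, 0, 0.085], [0, 0, 0, -0.328, 0.146, 0, 0.085]])

```text
clock: 29.3
eef_pos: [629.1, 164.3, 139.7]
tcp_rot: [-3.141, -0.001, 2.758]
contact_force: [-0.5, -0.6, -0.4]
opening: 0.991
grasp_force: 0.0
```

```bash
python3 go.py 630.4 164.8 4.5 68
python3 - <<'E'
from h import *
from rig import grab_frame
for n,c0 in(("top",(450,157)),("scene",(454,160))):
    p,d=grab_frame(n);P=cloud(n,d)
    m=(abs(P[...,2]-30)<4)&(np.hypot(P[...,0]-c0[0],P[...,1]-c0[1])<36);v,u=np.nonzero(m);print(n,len(u))
    if len(u)>9: W=plane(n,np.c_[u,v],30).astype(np.float32);print(cv2.minEnclosingCircle(W),np.median(P[m][:,2]))
    if n=="scene": cv2.imwrite("pics/sp2.png",cv2.resize(p[180:280,320:460],(560,400),interpolation=cv2.INTER_CUBIC)[...,::-1])
E
```

```text
rz,x,y,z [0.0004, -0.0011, 0.0009, 0.1352]
top 0
scene 215
((455.2358093261719, 160.09487915039062), 30.042343139648438) 29.08799081939958
```

View pics/sp2.png

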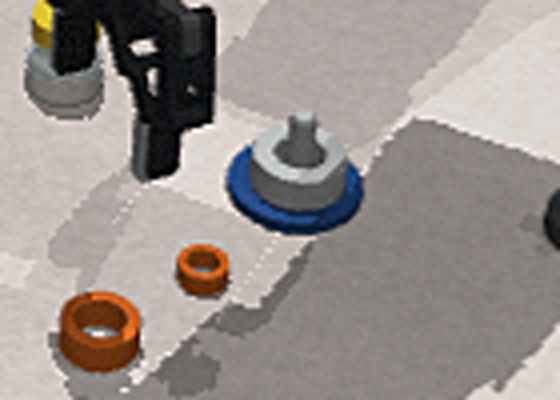

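The spacer is flat on the spindle foot at crop (300,165), top at z≈30, with the post through it. Now the middle ring, at crop (100,330), which is scene pixel (345,262).

Converted, 0.135 m / 0.5 = 0.27, 0.133 m / 0.5 = 0.266.

>>> move_arm(motion=[[0, 0, 0, -0.002, 0.002, 0.07, 0.085], [0, 0, 0, -0.002, 0.002, 0.15, 0.085], [0, 0, 0, -0.002, 0.002, 0.21, 0.085], [0, 0, 0, -0.002, 0.002, 0.25, 0.085], [0, 0, 0, -0.002, 0.002, 0.266, 0.085], [0, 0, 0, -0.002, 0.002, 0.27, 0.085], [0, 0, 0, -0.002, 0.002, 0.27, 0.085], [0, 0, 0, -0.002, 0.002, 0.27, 0.03]], grip_force=30)

```text
clock: 30.4
eef_pos: [632.5, 165.2, 6.3]
tcp_rot: [3.141, 0.001, 2.758]
contact_force: [0.4, -0.4, 0.6]
opening: 0.812
grasp_force: 0.0
```

>>> move_arm(motion=[[0, 0, 0, 0, 0, 0, 0.03], [0, 0, 0, 0, 0, 0, 0.03], [0, 0, 0, 0, 0, 0, 0.03], [0, 0, 0, 0, 0, 0, 0.03], [0, 0, 0, 0, 0, 0, 0.03]])

```text
clock: 31.02
eef_pos: [632.2, 165.0, 6.1]
tcp_rot: [3.141, 0.0, 2.758]
contact_force: [-1.7, -0.3, 5.8]
opening: 0.501
grasp_force: 29.7
```

Converted, -0.135 m / 0.5 = -0.27, -0.13 m / 0.5 = -0.26.

>>> move_arm(motion=[[0, 0, 0, 0, 0, -0.04, 0.03], [0, 0, 0, 0, 0, -0.12, 0.03], [0, 0, 0, 0, 0, -0.2, 0.03], [0, 0, 0, 0, 0, -0.26, 0.03], [0, 0, 0, 0, 0, -0.27, 0.03], [0, 0, 0, 0, 0, -0.27, 0.03], [0, 0, 0, 0, 0, -0.27, 0.03], [0, 0, 0, 0, 0, -0.27, 0.03]])

```text
clock: 32.02
eef_pos: [631.2, 164.8, 139.0]
tcp_rot: [-3.14, -0.002, 2.758]
contact_force: [1.0, 0.4, 0.2]
opening: 0.5
grasp_force: 30.7
```

```bash
python3 go.py 451.5 158.3 140 68
```

```text
rz,x,y,z [0.0002, 0.1642, -0.0733, -0.001]
```

Converted, 0.164 m / 0.5 = 0.328, 0.16 m / 0.5 = 0.32.

>>> move_arm(motion=[[0, 0, 0, 0.06, -0.026, 0, 0.03], [0, 0, 0, 0.14, -0.062, 0, 0.03], [0, 0, 0, 0.22, -0.098, 0, 0.03], [0, 0, 0, 0.29, -0.13, 0, 0.03], [0, 0, 0, 0.32, -0.142, 0, 0.03], [0, 0, 0, 0.328, -0.146, 0, 0.03], [0, 0, 0, 0.328, -0.146, 0, 0.03], [0, 0, 0, 0.328, -0.146, 0, 0.03]])

```text
clock: 33.02
eef_pos: [453.7, 158.9, 140.3]
tcp_rot: [3.141, 0.001, 2.758]
contact_force: [-0.2, 0.5, -0.7]
opening: 0.499
grasp_force: 30.7
```

```bash
python3 go.py 451.5 158.3 36 68
python3 - <<'E'
from h import *
from rig import grab_frame
p,d=grab_frame("scene"); cv2.imwrite("pics/th1.png",cv2.resize(p[140:260,320:480],(640,480),interpolation=cv2.INTER_CUBIC)[...,::-1])
E
```

```text
rz,x,y,z [-0.0001, 0.0018, -0.0014, 0.1043]
```

View pics/th1.png

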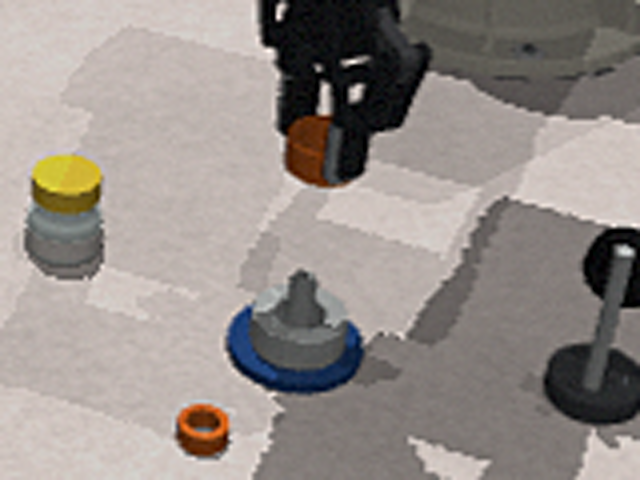

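The thrust ring is held level at crop (322,152), above the post at crop (302,285).

Converted, 0.09 m / 0.5 = 0.18, 0.087 m / 0.5 = 0.174.

>>> move_arm(motion=[[0, 0, 0, 0.004, -0.002, 0.06, 0.03], [0, 0, 0, 0.004, -0.002, 0.11, 0.03], [0, 0, 0, 0.004, -0.002, 0.14, 0.03], [0, 0, 0, 0.004, -0.002, 0.156, 0.03], [0, 0, 0, 0.004, -0.002, 0.166, 0.03], [0, 0, 0, 0.004, -0.002, 0.174, 0.03], [0, 0, 0, 0.004, -0.002, 0.18, 0.03], [0, 0, 0, 0.004, -0.002, 0.18, 0.03]])

```text
clock: 34.08
eef_pos: [450.3, 158.5, 50.3]
tcp_rot: [3.142, 0.0, 2.758]
contact_force: [-0.1, -0.9, -0.9]
opening: 0.497
grasp_force: 30.7
```

```bash
python3 go.py 451.5 158.3 36 68
```

```text
rz,x,y,z [0.0001, -0.0012, 0.0003, 0.0143]
```

Converted, 0.014 m / 0.5 = 0.028, 0.013 m / 0.5 = 0.026.

>>> move_arm(motion=[[0, 0, 0, -0.002, 0, 0.01, 0.03], [0, 0, 0, -0.002, 0, 0.018, 0.03], [0, 0, 0, -0.002, 0, 0.024, 0.03], [0, 0, 0, -0.002, 0, 0.026, 0.03], [0, 0, 0, -0.002, 0, 0.028, 0.03], [0, 0, 0, -0.002, 0, 0.028, 0.03], [0, 0, 0, -0.002, 0, 0.028, 0.03]])

```text
clock: 34.95
eef_pos: [451.2, 158.1, 36.3]
tcp_rot: [3.142, 0.0, 2.758]
contact_force: [0.4, 0.4, -0.3]
opening: 0.503
grasp_force: 30.7
```

Converted, -0.15 m / 0.5 = -0.3, -0.1 m / 0.5 = -0.2.

>>> move_arm(motion=[[0, 0, 0, 0, 0, 0, 0.055], [0, 0, 0, 0, 0, 0, 0.07], [0, 0, 0, 0, 0, 0, 0.07], [0, 0, 0, 0, 0, 0, 0.07], [0, 0, 0, 0, 0, -0.04, 0.085], [0, 0, 0, 0, 0, -0.12, 0.085], [0, 0, 0, 0, 0, -0.2, 0.085], [0, 0, 0, 0, 0, -0.3, 0.085]])

```text
clock: 35.95
eef_pos: [450.5, 157.9, 187.1]
tcp_rot: [-3.141, -0.001, 2.758]
contact_force: [0.9, 0.6, 0.9]
opening: 0.999
grasp_force: 0.0
```

Converted, 0.25 m / 0.5 = 0.5, 0.22 m / 0.5 = 0.44.

>>> move_arm(motion=[[0, 0, 0, -0.02, 0.1, -0.06, 0.085], [0, 0, 0, -0.04, 0.22, -0.1, 0.085], [0, 0, 0, -0.06, 0.34, -0.1, 0.085], [0, 0, 0, -0.06, 0.44, -0.1, 0.085], [0, 0, 0, -0.06, 0.5, -0.1, 0.085], [0, 0, 0, -0.06, 0.5, -0.1, 0.085], [0, 0, 0, -0.06, 0.5, -0.1, 0.085], [0, 0, 0, -0.06, 0.5, -0.1, 0.085]])

```text
clock: 36.95
eef_pos: [572.4, 377.6, 236.4]
tcp_rot: [-3.141, -0.0, 2.757]
contact_force: [-1.6, 0.1, -0.3]
opening: 0.991
grasp_force: 0.0
```

Run:
```python
from h import *
from rig import grab_frame,sensors
print({k:sensors.sense()[k] for k in("clock","eef_pos","contact_force")})
p,d=grab_frame("scene");np.savez("scene9.npz",p=p,d=d);cv2.imwrite("pics/end_scene.png",cv2.resize(p[90:340,180:540],(800,556),interpolation=cv2.INTER_CUBIC)[...,::-1])
q,d=grab_frame("top");np.savez("top9.npz",p=q,d=d);cv2.imwrite("pics/end_top.png",cv2.resize(q[120:300,150:510],(800,400),interpolation=cv2.INTER_CUBIC)[...,::-1])
```

```text
{'clock': 36.95, 'eef_pos': array([572.35586975, 377.64479872, 236.40011163]), 'contact_force': array([-1.58039902,  0.13631701, -0.27476609])}
```

View pics/end_scene.png

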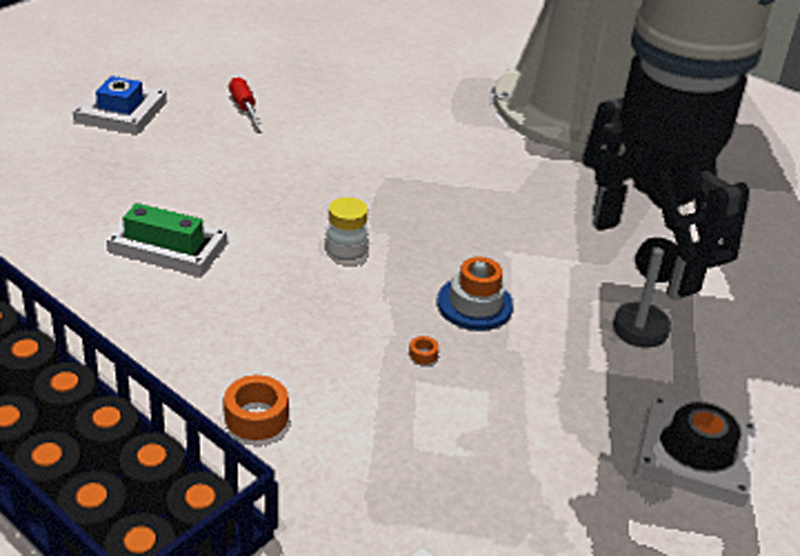

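View pics/end_top.png

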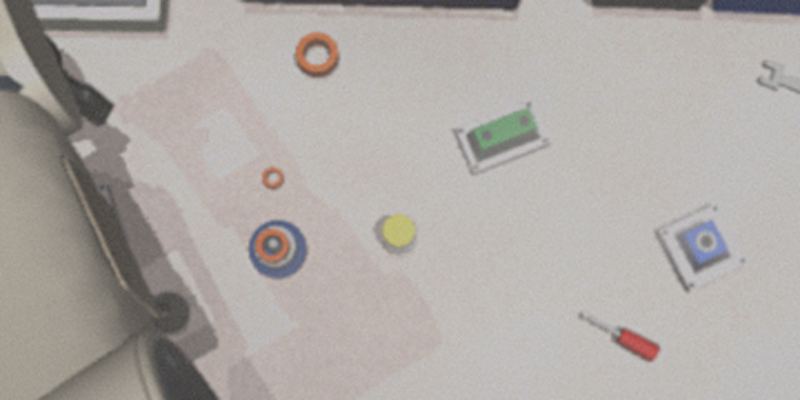

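All five parts look in place. In the scene crop the roller is at (700,435), block (120,95), slide (163,227) and spacer with ring at (480,285), and the gauge at (642,325) still stands. One numeric check of heights and tilt remains.

Run:
```python
from h import *
for n,b in(("top",np.array([-2.,-1.5])),("scene",np.array([2.,1.5]))):
    P=cloud(n,np.load(n+"9.npz")["d"])
    for k,c0,z,r,rt in(("block",(473,-415),41,45,16),("slide",(619,-146),41,60,13),("roller",(474,428),41,40,22),("thrust",(451.5,158.3),50,30,30)):
        c=np.array(c0)+b; D=np.hypot(P[...,0]-c[0],P[...,1]-c[1])
        m=(abs(P[...,2]-z)<4.5)&(D<r)
        v,u=np.nonzero(m)
        if len(u)<15: print(n,k,"hidden",len(u));continue
        R=cv2.minAreaRect(plane(n,np.c_[u,v],z).astype(np.float32)); cc=np.array(R[0])
        Q=P[(np.hypot(P[...,0]-cc[0],P[...,1]-cc[1])<rt)&(abs(P[...,2]-z)<9)]
        f=np.linalg.lstsq(np.c_[Q[:,:2]-cc,np.ones(len(Q))],Q[:,2],rcond=None)[0]
        print(n,k,"c",cc.round(1),"size",np.round(R[1],1),"ang",round(R[2],1),"tilt",f[:2].round(3),"z",f[2].round(1),len(Q))
```

```text
top block c [ 470.6 -415.6] size [43.4 49.7] ang 27.2 tilt [0.006 0.022] z 42.2 84
top slide c [ 619.4 -148. ] size [32.7 85. ] ang 23.7 tilt [ 0.073 -0.048] z 42.0 58
top roller hidden 0
top thrust c [447.9 159.9] size [41.6 41.1] ang 3.1 tilt [0.027 0.024] z 51.0 138
scene block c [ 474.9 -413.1] size [51.  45.7] ang 26.1 tilt [-0.037 -0.089] z 40.6 53
scene slide c [ 624.4 -145.4] size [37.6 84.2] ang 23.3 tilt [-0.116  0.003] z 39.9 57
scene roller c [475.4 428.9] size [58.6 57.5] ang 57.1 tilt [-0.021 -0.046] z 40.3 294
scene thrust c [452.2 160.1] size [44.1 43.5] ang 67.3 tilt [-0.013 -0.048] z 48.3 207
```

The mean heights are block 41.4, slide 41.0, roller about 41 and thrust 49.7 mm, against 41, 41, 41 and 50 expected. The tilts disagree in sign between views, so they are noise.

```bash
python3 -c "from rig import order;print(order.sign_off())"
```

```text
the job is handed in; nothing more can be done
None
```

The job is handed in: roller, block and slide are in their nests, the spacer and the middle-sized thrust ring are on the spindle post, and the gauge was not touched; finished at about 37 s of the 128 s limit.

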